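# Lay over the sample tabs along the status board

### The arm

A 6-joint arm with a two-finger parallel gripper is mounted at the origin on a cart in front of the work surface, level with it; the furniture and walls round the work are solid. World frame = base frame: x ahead of the robot, y to its left, z up, the work surface at z = 0. Lengths are in m, angles in rad, forces in N, time in s.
With the tool pointing down it reaches from about 0.375 to 0.925 m from the base axis. Payload 5.7 kg.
Tool frame: the origin (TCP) lies midway between the tips of the shut fingers; the grasp point (between the pads) lies 19 mm behind it; z points along the fingers, y is the line along which they close (so a half turn about z gives the same grasp; the last joint's range is limited). The gripper opens to 88 mm and grips with 3 to 60 N. Pads are 20 mm wide; open, the fingers measure 115 mm over their backs; the gripper's body (75 mm by 178 mm) begins 61 mm behind the grasp point.
Start: joints at [1.094, 0.359, 1.51, -0, 1.272, -0.115], TCP at [0.212, 0.561, 0.223] pointing down, gripper open.
Joint ranges: [-2.97, 2.97], [-1.01, 2.36], [0.21, 2.38], [-0.96, 4.11], [0.2, 2.71], [-2.98, 2.98]. Speed limits (rad/s): [2.39, 2.39, 3.14, 3.14, 3.14, 3.14].

### API

Orientations are given as a unit quaternion [x, y, z, w].
In Python, from bench import move_ptp, servo_line, goto_joints, move_gripper, sleep, inverse_kinematics, capture, PlanningError, close_job, spot_in, silhouettes, current_clock, current_joint_pos, current_qvel, current_joint_torque, current_position, current_orientation, current_force, current_torque, current_finger_gap, current_grip_force gives the robot as it stands. Calls block until the motion is done:
- move_ptp(position, orientation): joint-space move of the TCP to a pose.
- servo_line(position, orientation=None, rate=0.15, contact_N=None): straight line of the TCP; orientation=None keeps the orientation; rate is the mean speed in m/s. With contact_N (N) it stops when the force on the tool has changed by that much, and returns True; else False.
- goto_joints(angles): joint-space move.
- move_gripper(opening): finger opening in m; the grip force is fixed at half the most; returns when the fingers have stopped.
- sleep(seconds).
- inverse_kinematics(position, orientation): joint angles nearest the present ones, or None.
- capture(name): name is "scene" or "top"; returns a dict with "image" (420x560x3 uint8, blue, green, red), "range_z" (420x560 float32, m along the optical axis (not along the pixel's ray), 0 where there is no reading), "intrinsics" (3x3 intrinsics, pixels), "R" (3x3) and "t" (3): a world point X has camera coordinates R X + t. Camera axes: x right, y down, z forward; pixel columns grow to the right and rows downward; lengths in m; the calibration is good to about 2 mm. A picture is of the moment at which its call begins.
A pose or a line that the arm cannot do raises PlanningError and nothing moves.
- close_job(): hands the job in; it is judged then, once.
Trained networks look in the newest picture that a camera, given by its name, has taken for a name from the list of things; names that differ only in an ending like _2 or _b are one class to them, and where a whole thing is asked for, a point or a joint stands for the part that bears it (a point fixed in the world has none). Each returns a list of dicts, best first, with "conf" (0 to 1); they miss things now and then, are a little off and sometimes report something else, mostly with a low value. They report only what shows in the picture. A call takes as long as a camera call. They do not tell look-alikes from the thing itself.
- spot_in(camera, query): "xy" ([column, row] in pixels, amid what is visible of it).
- silhouettes(camera, query): "region" (420x560 bool, what is visible of it) and "xy" ([column, row] in pixels, amid what is visible of it).
Readings, each from a call of its own:
- current_clock(): time.
- current_joint_pos(): joint angles.
- current_qvel(): joint speeds.
- current_joint_torque(): joint torques, N m.
- current_position(): TCP position.
- current_orientation(): TCP orientation.
- current_force(): force on the tool from outside, world axes, zero at the start.
- current_torque(): the same for the moment, N m.
- current_finger_gap(): finger opening in m.
- current_grip_force(): force on a finger pad.
Only numpy, scipy, OpenCV 4.12 (cv2) and the standard library are available. Lean on these libraries where they do the work, as an engineer would, in place of code of your own. Each camera call takes 0.05 s, during which the arm holds its last target. There are 200 camera calls.

### The job

The four bottles on the status board have been checked in: run a fingertip lightly along the curved row of yellow tabs, starting from the green dot, so that each yellow tab in turn tips over and lies flat pointing away from the dot. Leave the red tab at the end of the row standing as it is, leave the bottles behind the tabs where they stand, pick nothing up, and finish with the hand clear of everything.

Things in the scene. Friction and masses are not known exactly. Their poses are not given: they have to be found in the camera images.
- station: Fixed white board 150 x 300 x 12 mm (x -69..81, y -150..150); origin at its underside, top face at z = 12 mm. Five hinged tabs stand on an arc of radius 130 mm about the board's point (-130, 0) mm, at angles from its +x towards +y of -0.773, -0.427, -0.081, 0.265 rad (yellow) and 0.773 (red). Bottles stand on black discs 48 mm further out. Thin grey line printed 22 mm inside the row.
- start_dot (a point): Flat green dot, 16 mm across, on the board's top face, on the same arc of radius 130 mm (angle -1.03 rad), just before the first yellow tab: the end to start from.
- tab1_hinge (a point): The board's hinge point of the first yellow tab (middle of its hinge pin, 6 mm above the board's top face). Count from the green dot.
- tab2_hinge (a point): The board's hinge point of the second yellow tab (middle of its hinge pin, 6 mm above the board's top face). Count from the green dot.
- tab3_hinge (a point): The board's hinge point of the third yellow tab (middle of its hinge pin, 6 mm above the board's top face). Count from the green dot.
- tab4_hinge (a point): The board's hinge point of the fourth yellow tab (middle of its hinge pin, 6 mm above the board's top face). Count from the green dot.
- tab_red_hinge (a point): The board's hinge point of the red tab (middle of its hinge pin, 6 mm above the board's top face). It is the last of the row, 64 mm beyond the fourth yellow tab.
- tab1 (a joint): Hinge of the first yellow tab from the green dot: leaf 18 mm wide (across the row), 28 mm high above its pin, 3 mm thick. 0 = leaning back 0.35 rad towards the dot; 0.35 = vertical; 1.90 = lying over, tip along the row away from the dot, upper face 8 mm above the board. Turns very easily (under 0.3 N); past 0.8 it falls the rest of the way by its weight if nothing is in its way.
- tab2 (a joint): Hinge of the second yellow tab from the green dot: leaf 18 mm wide (across the row), 28 mm high above its pin, 3 mm thick. 0 = leaning back 0.35 rad towards the dot; 0.35 = vertical; 1.90 = lying over, tip along the row away from the dot, upper face 8 mm above the board. Turns very easily (under 0.3 N); past 0.8 it falls the rest of the way by its weight if nothing is in its way.
- tab3 (a joint): Hinge of the third yellow tab from the green dot: leaf 18 mm wide (across the row), 28 mm high above its pin, 3 mm thick. 0 = leaning back 0.35 rad towards the dot; 0.35 = vertical; 1.90 = lying over, tip along the row away from the dot, upper face 8 mm above the board. Turns very easily (under 0.3 N); past 0.8 it falls the rest of the way by its weight if nothing is in its way.
- tab4 (a joint): Hinge of the fourth yellow tab from the green dot: leaf 18 mm wide (across the row), 28 mm high above its pin, 3 mm thick. 0 = leaning back 0.35 rad towards the dot; 0.35 = vertical; 1.90 = lying over, tip along the row away from the dot, upper face 8 mm above the board. Turns very easily (under 0.3 N); past 0.8 it falls the rest of the way by its weight if nothing is in its way.
- tab_red (a joint): Hinge of the red tab, built like the yellow ones with the same joint values; it leans back at 0 and is to stay standing.
- diluent_bottle: Loose small brown bottle with a white cap, 23 mm across, 51 mm tall, standing upright on one of the four rubber discs behind the yellow tabs (which one varies); origin at the centre of its underside.
- control_latex: Loose small white bottle with a white cap, 24 mm across, 59 mm tall, standing upright on one of the four rubber discs behind the yellow tabs (which one varies); origin at the centre of its underside.
- antigen_vial: Loose small white bottle with a green cap, 19 mm across, 46 mm tall, standing upright on one of the four rubber discs behind the yellow tabs (which one varies); origin at the centre of its underside.
- immersion_oil: Loose small brown bottle with a black cap, 28 mm across, 60 mm tall, standing upright on one of the four rubber discs behind the yellow tabs (which one varies); origin at the centre of its underside.
There are look-alikes about, which are no part of the job. Leave any blue or orange look-alike of the diluent_bottle alone.

How it is judged:
By the outcome, as a careful person would: the job done as asked, in the order asked, and still so for the second after the job is handed in, with the robot touching nothing.
It also fails if it takes over 40 s, if anything falls off the work surface, if the arm or the gripper's body presses on something with over 40 N, if the wrist force passes 120 N, or if a joint passes its speed limit or range.

## Working session

There is one attempt and no reset: what is moved stays moved. The work goes in short steps, each a Python script; the robot and the scene stay as the last script left them, time stands still between calls to the robot, and variables do not carry over. Pictures are saved under pics/ and viewed, at most 10 in all, crops included, and the job is handed in when it is done.

```bash
mkdir -p pics; python3 - <<'E'
from bench import *
import cv2,numpy as np
for n in("scene","top"):
    c=capture(n);cv2.imwrite(f"pics/{n}0.png",c["image"]);np.savez(f"{n}0.npz",**c)
    print(n,c["intrinsics"].tolist(),(-c["R"].T@c["t"]).round(3),c["R"].round(2).tolist())
    for q in("start_dot","tab1_hinge","tab2_hinge","tab3_hinge","tab4_hinge","tab_red_hinge"):
        print(q,[(np.round(d["xy"]).tolist(),round(d["conf"],2)) for d in spot_in(n,q)][:3])
print(current_orientation(),current_clock())
E
```

```text
scene [[444.54030120271545, 0.0, 273.6554244191755], [0.0, 444.54030120271545, 209.5182361141833], [0.0, 0.0, 1.0]] [-0.071  0.415  0.658] [[-0.51, -0.86, 0.01], [-0.6, 0.34, -0.72], [0.62, -0.37, -0.69]]
start_dot [([258.0, 244.0], 0.83)]
tab1_hinge [([258.0, 245.0], 0.92)]
tab2_hinge [([257.0, 241.0], 0.78), ([230.0, 263.0], 0.54)]
tab3_hinge [([256.0, 243.0], 0.72), ([270.0, 230.0], 0.38)]
tab4_hinge [([256.0, 242.0], 0.77)]
tab_red_hinge [([257.0, 242.0], 0.84)]
top [[381.21808887996, 0.0, 281.2244169893184], [0.0, 381.21808887996, 208.0305042795701], [0.0, 0.0, 1.0]] [0.396 0.104 0.879] [[-0.0, -1.0, 0.0], [-1.0, 0.0, -0.1], [0.1, -0.0, -1.0]]
start_dot [([270.0, 220.0], 0.81)]
tab1_hinge []
tab2_hinge [([267.0, 223.0], 0.82), ([234.0, 239.0], 0.4)]
tab3_hinge [([270.0, 219.0], 0.61)]
tab4_hinge [([269.0, 220.0], 0.79)]
tab_red_hinge [([270.0, 224.0], 0.63)]
[ 1.79913871e-01  9.83682367e-01 -2.08877515e-05 -3.01986444e-06] 0.7
```

View pics/top0.png

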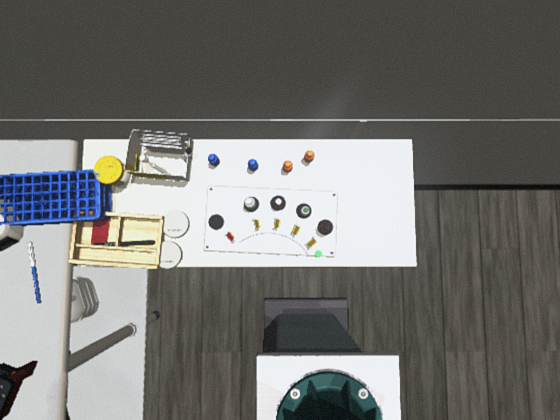

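View pics/scene0.png

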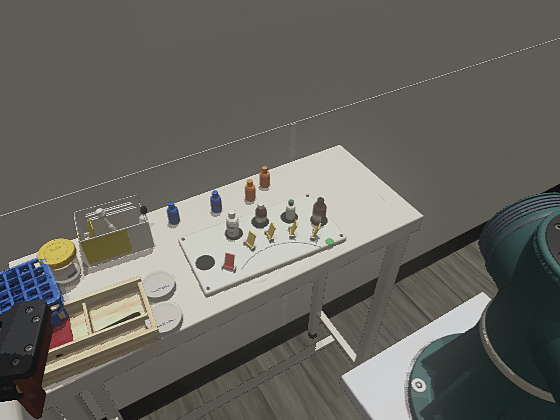

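Top view: the board spans about cols 205–337 and rows 186–257. The green dot is at (318,254), the yellow tabs at (311,243), (295,231), (277,225) and (257,225), and the red tab at (230,237). Blue and orange look-alike bottles stand along the back at rows 155–167. Next I fit the board pose to both views.

```bash
cat > fit.py <<'E'
import numpy as np,cv2
from scipy.optimize import least_squares
ANG=[-0.773,-0.427,-0.081,0.265,0.773]
def local(a,r=.130,z=.012,back=0.):   # back: metres towards the dot
    return np.array([-.13+r*np.cos(a)+back*np.sin(a), r*np.sin(a)-back*np.cos(a), z])
def world(p,L): c,s=np.cos(p[2]),np.sin(p[2]); return np.array([p[0]+c*L[0]-s*L[1],p[1]+s*L[0]+c*L[1],L[2]])
def proj(C,X): q=C["intrinsics"]@(C["R"]@X+C["t"]); return q[:2]/q[2]
MODEL=[local(-1.03)]+[local(a,z=.018+.014*np.cos(.35),back=.014*np.sin(.35)) for a in ANG]
def blobs(C,guess):
    hsv=cv2.cvtColor(C["image"],cv2.COLOR_BGR2HSV); out=[]
    for i,g in enumerate(guess):
        h=hsv[...,0].astype(int)
        m={0:(abs(h-65)<22)&(hsv[...,1]>110)}.get(i,(abs(h-24)<10)&(hsv[...,1]>90)) if i<5 else ((h<8)|(h>172))&(hsv[...,1]>110)
        yy,xx=np.nonzero(m&(hsv[...,2]>60)); k=np.hypot(xx-g[0],yy-g[1])<9
        out.append((xx[k].mean(),yy[k].mean(),k.sum()) if k.sum()>3 else (np.nan,)*3)
    return np.array(out)
def fit(Cs,Os):
    def res(p): return np.concatenate([(proj(C,world(p,L))-o[:2])/1. for C,O in zip(Cs,Os) for L,o in zip(MODEL,O) if o[2]>3])
    return least_squares(res,[.47,.1,0],loss="soft_l1"),res
E
python3 - <<'E'
from fit import *
T=np.load("top0.npz");S=np.load("scene0.npz")
gt=[(318,254),(311,243),(295,231),(277,225),(257,225),(230,237)]
gs=[(329,241),(315,233),(293,231),(270,232),(250,242),(229,262)]
ot,os=blobs(T,gt),blobs(S,gs)
print(ot.round(1).tolist(),os.round(1).tolist())
for Cs,Os in(([T],[ot]),([S],[os]),([T,S],[ot,os])):
    r,res=fit(Cs,Os);print(r.x.round(4),res(r.x).round(1))
p=r.x;np.save("p.npy",p)
print([world(p,local(a)).round(3).tolist() for a in [-1.03]+ANG])
o=cv2.resize(T["image"][180:262,198:345],None,fx=5,fy=5,interpolation=cv2.INTER_CUBIC)
q=cv2.resize(S["image"][180:300,170:355],None,fx=4,fy=4,interpolation=cv2.INTER_CUBIC)
corn=[world(p,[x,y,.012]) for x in(-.069,.081) for y in(-.15,.15)]
for X in corn+[world(p,L) for L in MODEL]:
    u=(proj(T,X)-[198,180])*5;cv2.circle(o,tuple(int(v) for v in u),3,(255,0,255),-1)
    u=(proj(S,X)-[170,180])*4;cv2.circle(q,tuple(int(v) for v in u),3,(255,0,255),-1)
cv2.imwrite("pics/fit_t.png",o);cv2.imwrite("pics/fit_s.png",q)
# depth check on bottles' and board heights
for (u,v) in [(250,203),(278,203),(304,210),(325,226),(217,221),(270,240),(318,254)]:
    z=T["range_z"][v,u];X=T["R"].T@(np.linalg.inv(T["intrinsics"])@[u,v,1]*z-T["t"]);print(u,v,X.round(3))
E
```

```text
[[318.0, 253.3, 24.0], [311.4, 242.3, 46.0], [295.6, 229.7, 42.0], [276.6, 223.2, 39.0], [256.5, 223.5, 34.0], [229.8, 235.9, 32.0]] [[329.4, 240.4, 8.0], [315.5, 230.7, 39.0], [292.6, 228.4, 52.0], [270.7, 230.8, 74.0], [250.5, 239.8, 90.0], [229.2, 260.7, 95.0]]
[ 0.4463  0.1278 -0.0458] [-0.  -0.3  0.   0.2  0.   0.1  0.   0.  -0.  -0.1 -0.   0. ]
[ 0.4443  0.1279 -0.0374] [-0.6  1.1  0.4 -0.6  0.4 -0.8 -0.1 -0.  -0.1 -0.3 -0.1  0.7]
[ 0.4455  0.1277 -0.0416] [ 0.1 -0.1  0.1  0.4  0.1  0.4  0.1  0.4  0.   0.4  0.1  0.6 -0.9  0.9
  0.2 -0.8  0.2 -1.1 -0.3 -0.4 -0.3 -0.7 -0.4  0.1]
[[0.378, 0.019, 0.012], [0.405, 0.039, 0.012], [0.432, 0.074, 0.012], [0.445, 0.117, 0.012], [0.442, 0.162, 0.012], [0.412, 0.22, 0.012]]
250 203 [0.486 0.169 0.072]
278 203 [0.487 0.109 0.062]
304 210 [0.472 0.053 0.059]
325 226 [0.436 0.01  0.073]
217 221 [0.451 0.249 0.011]
270 240 [0.408 0.128 0.011]
318 254 [0.376 0.019 0.012]
```

View pics/fit_t.png

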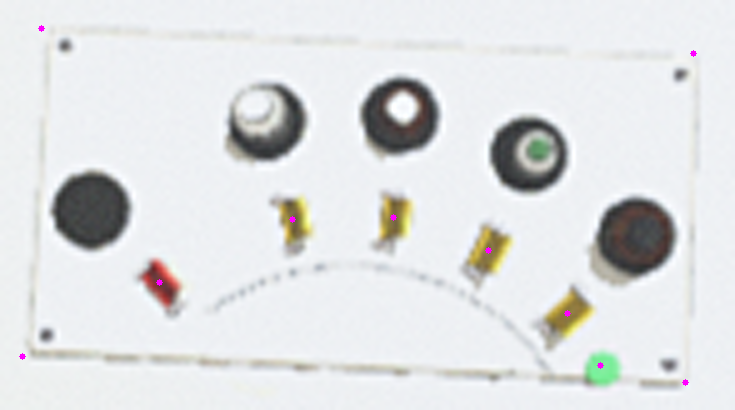

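View pics/fit_s.png

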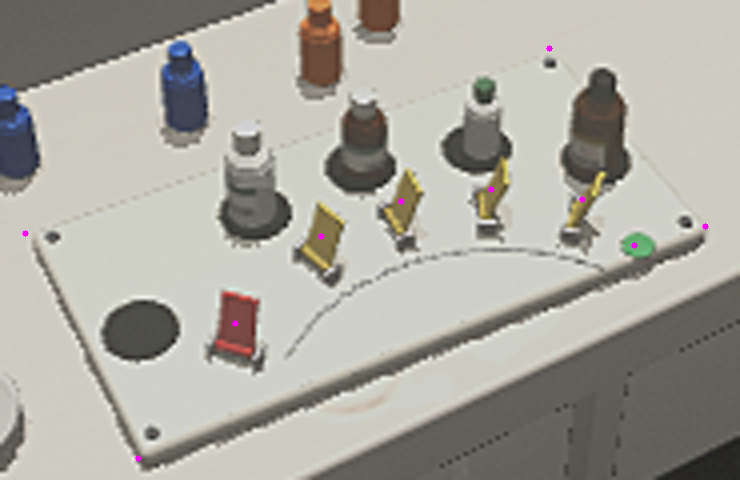

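Top crop: the fitted points sit on the green dot (600,367), the four yellow tabs (567,313), (488,250), (393,217), (292,219) and the red tab (158,282). The scene crop agrees to about 1 px. The look-alikes are the blue and orange bottles behind the board, which are not in the path. The tabs are the only yellow leaves on the board, and tab 1 is the one next to the dot. Next I check that the sweep is reachable.

```bash
cat > plan.py <<'E'
from fit import *
from scipy.spatial.transform import Rotation
p=np.load("p.npy")
def pose(a,z,flip=0,lag=0.):
    th=a*(1-lag)+p[2]+(np.pi if flip else 0)
    y=np.array([np.cos(th),np.sin(th),0]);zz=np.array([0,0,-1.]);x=np.cross(y,zz)
    X=world(p,local(a,z=z)); return X,Rotation.from_matrix(np.c_[x,y,zz]).as_quat()
END=.265+(.024-.010)/.13     # front edge of the finger 24 mm past the fourth pin
AS=np.linspace(-1.03,END,11)
E
python3 - <<'E'
from plan import *
from bench import *
for f in(0,1):
    for z in(.1,.03):
        for a in AS:
            X,q=pose(a,z,f);j=inverse_kinematics(X,q);print(f,z,round(a,2),X.round(3),None if j is None else np.round(j,2).tolist())
E
```

```text
0 0.1 -1.03 [0.378 0.019 0.1  ] [-0.13, 0.22, 2.11, -0.0, 0.81, 0.94]
0 0.1 -0.89 [0.393 0.029 0.1  ] [-0.1, 0.24, 2.08, -0.0, 0.82, 0.83]
0 0.1 -0.75 [0.407 0.041 0.1  ] [-0.07, 0.26, 2.05, -0.0, 0.83, 0.72]
0 0.1 -0.61 [0.419 0.054 0.1  ] [-0.03, 0.28, 2.02, -0.0, 0.84, 0.62]
0 0.1 -0.47 [0.429 0.07  0.1  ] [0.0, 0.29, 2.0, -0.0, 0.85, 0.51]
0 0.1 -0.33 [0.437 0.086 0.1  ] [0.04, 0.31, 1.97, -0.0, 0.86, 0.41]
0 0.1 -0.19 [0.442 0.103 0.1  ] [0.08, 0.32, 1.96, -0.0, 0.87, 0.31]
0 0.1 -0.05 [0.445 0.121 0.1  ] [0.12, 0.33, 1.94, -0.0, 0.87, 0.21]
0 0.1 0.09 [0.445 0.14  0.1  ] [0.16, 0.33, 1.93, -0.0, 0.88, 0.11]
0 0.1 0.23 [0.443 0.158 0.1  ] [0.2, 0.34, 1.92, -0.0, 0.88, 0.0]
0 0.1 0.37 [0.439 0.175 0.1  ] [0.23, 0.34, 1.92, -0.0, 0.88, -0.1]
0 0.03 -1.03 [0.378 0.019 0.03 ] [-0.13, 0.38, 2.18, -0.0, 0.59, 0.94]
0 0.03 -0.89 [0.393 0.029 0.03 ] [-0.1, 0.39, 2.14, -0.0, 0.61, 0.83]
0 0.03 -0.75 [0.407 0.041 0.03 ] [-0.07, 0.4, 2.11, -0.0, 0.63, 0.72]
0 0.03 -0.61 [0.419 0.054 0.03 ] [-0.03, 0.42, 2.08, -0.0, 0.64, 0.62]
0 0.03 -0.47 [0.429 0.07  0.03 ] [0.0, 0.43, 2.06, -0.0, 0.66, 
[... 1063 characters left out ...]
.439 0.175 0.1  ] None
1 0.03 -1.03 [0.378 0.019 0.03 ] [-0.13, 0.38, 2.18, -0.0, 0.59, -2.2]
1 0.03 -0.89 [0.393 0.029 0.03 ] [-0.1, 0.39, 2.14, -0.0, 0.61, -2.31]
1 0.03 -0.75 [0.407 0.041 0.03 ] [-0.07, 0.4, 2.11, -0.0, 0.63, -2.42]
1 0.03 -0.61 [0.419 0.054 0.03 ] [-0.03, 0.42, 2.08, -0.0, 0.64, -2.53]
1 0.03 -0.47 [0.429 0.07  0.03 ] [0.0, 0.43, 2.06, -0.0, 0.66, -2.63]
1 0.03 -0.33 [0.437 0.086 0.03 ] [0.04, 0.44, 2.03, -0.0, 0.67, -2.73]
1 0.03 -0.19 [0.442 0.103 0.03 ] [0.08, 0.44, 2.02, -0.0, 0.68, -2.83]
1 0.03 -0.05 [0.445 0.121 0.03 ] [0.12, 0.45, 2.0, -0.0, 0.69, -2.94]
1 0.03 0.09 [0.445 0.14  0.03 ] None
1 0.03 0.23 [0.443 0.158 0.03 ] None
1 0.03 0.37 [0.439 0.175 0.03 ] None
```

```bash
python3 - <<'E'
from plan import *
from bench import *
move_gripper(0.0)
move_ptp(*pose(AS[0],.16)); print(current_clock(),current_position(),current_finger_gap())
hit=servo_line(*pose(AS[0],.030),rate=.08,contact_N=5); print("down",hit,current_clock())
for a in AS[1:5]:
    if hit: break
    hit=servo_line(*pose(a,.030),rate=.05,contact_N=5); print(round(a,2),hit,np.round(current_force(),2),current_position().round(3) if hasattr(current_position(),'round') else current_position(),current_clock())
for n in("scene","top"):
    c=capture(n);np.savez(f"{n}1.npz",**c)
    if n=="scene":cv2.imwrite("pics/mid_s.png",cv2.resize(c["image"][160:310,150:400],None,fx=3,fy=3))
E
```

```text
4.0917 [0.37826515 0.01941094 0.16016482] 0.0006502344769289566
down False 5.8667
-0.89 False [-0.87 -0.33  0.39] [0.393 0.029 0.03 ] 6.3833
-0.75 False [ 0.32 -0.01  0.12] [0.406 0.041 0.03 ] 6.9
-0.61 False [-0.09  0.08 -0.35] [0.419 0.054 0.03 ] 7.4167
-0.47 False [-0.05  0.52 -0.38] [0.429 0.069 0.03 ] 7.9333
```

View pics/mid_s.png

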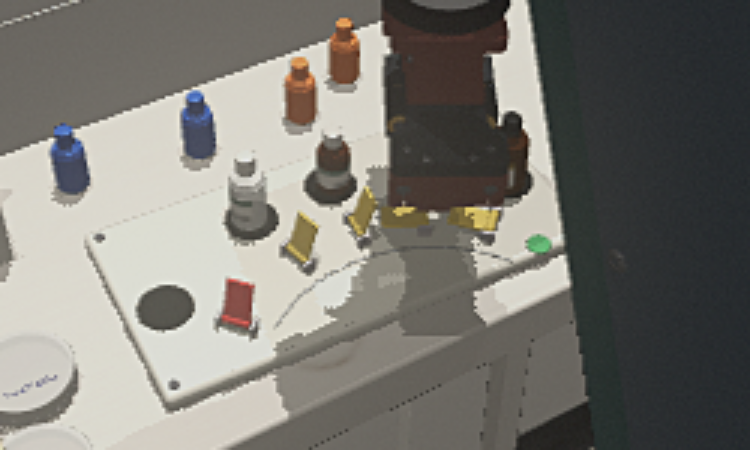

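Tabs 1 (475,217) and 2 (405,215) are down, tabs 3 (360,212) and 4 (300,238) still stand, and the bottles have not moved. I continue the sweep.

```bash
python3 - <<'E'
from plan import *
from bench import *
hit=False
for a in AS[5:]:
    if hit: break
    hit=servo_line(*pose(a,.030),rate=.05,contact_N=5); print(round(a,2),hit,np.round(current_force(),2),current_clock())
if not hit:
    servo_line(*pose(AS[-1],.16),rate=.1)
    goto_joints([1.094,0.359,1.51,0,1.272,-0.115])
print(current_clock())
for n,(v0,v1,u0,u1),k in(("scene",(160,310,150,400),3),("top",(180,262,198,345),5)):
    c=capture(n);np.savez(f"{n}2.npz",**c)
    cv2.imwrite(f"pics/end_{n}.png",cv2.resize(c["image"][v0:v1,u0:u1],None,fx=k,fy=k))
E
```

```text
-0.33 False [-0.14  0.63  0.46] 8.55
-0.19 False [-0.08 -0.63  0.25] 9.0667
-0.05 False [-0.75  0.49 -0.63] 9.5833
0.09 False [ 0.04 -0.77  0.48] 10.1
0.23 False [-0.05 -0.04 -0.14] 10.6167
0.37 False [-0.02  0.75 -0.07] 11.1333
14.2417
```

View pics/end_scene.png

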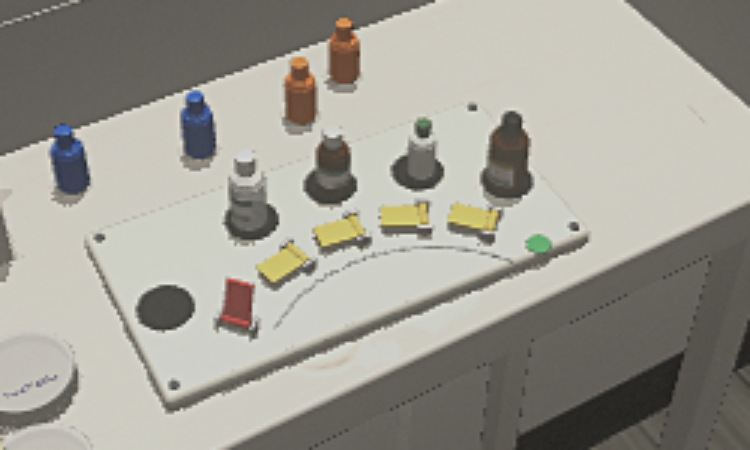

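View pics/end_top.png

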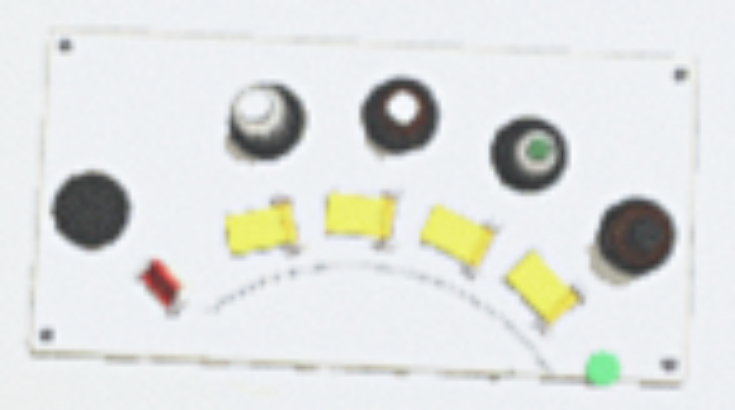

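All four yellow tabs (top crop 545,285; 457,235; 360,215; 260,228) lie flat pointing away from the dot. The red tab (160,283) still stands, and the bottles have not moved.

```bash
python3 -c "
from bench import *
print(close_job())"
```

```text
the job is handed in; nothing more can be done
None
```

The job is handed in: all four yellow tabs were tipped flat in order from the green dot, the red tab is still standing, the bottles have not moved, and the hand is clear, after about 14 s on the robot's clock.

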